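Open the label printer at its hidden cover catch

TASK

The label printer has used up its roll. Find the release pad that lies slightly sunk in the flat strip along the front of the printer (same colour as the strip, easier felt than seen) and press it down until the cover springs up, then push the cover gently back as far as it goes, so that it stays fully open for a new roll. Only touch with the fingertips: do not pinch the cover, and do not shift or lift the things standing around.

Things in the scene. Friction and masses are not known exactly. Their poses are not given: they have to be found in the camera images.
- printer: the grey label printer, fixed to the table, 265 mm deep (its x, front at -x), 250 mm wide (its y), 119 mm high with the cover shut. Origin on the table, 140 mm behind the printer's front face, midway across its width; z up. A flat strip lies along its front, 90 mm above the table; behind it a ledge rises 13 mm, and above that the shut cover begins, its front edge 60 mm in front of the origin
- strip_mid (a point): middle of the strip's level upper face, 103 mm in front of the printer's origin. The strip runs along the printer's y: 224 mm long, 60 mm from front to back, hard and unyielding but for one release pad. The pad fills an opening of 46 mm (y) by 44 mm (x), centred across the strip, and is centred 84 or 28 mm to the left or right of this point: which of these four places differs from start to start
- release (a joint): travel of the release pad straight down, m: 0 at rest, with its face 2 mm below the strip's; 0.007 fully down. It is sprung: it gives from about 2.5 N, lets the cover go at about 0.0045 (some 5 N), and comes back up when let go
- cover (a joint): angle of the printer's cover, rad: 0 shut and latched, 1.65 fully open at its stop, just past upright. The hinge runs along the printer's y, 90 mm behind the origin and 106 mm above the table. When the pad is pressed a spring throws the cover up to about 0.95 rad; from there the stiff hinge keeps it wherever it is left, and pushing it takes 1 to 2 N at its edge
- flange_edge (a point): middle of the lower edge of the flange along the cover's front, 230 mm long in the printer's y, 5 mm thick, pointing down from the shut cover. It lies 136 mm in front of the hinge and 17 mm below it with the cover shut and turns with the cover; on the sprung-up cover it is the part nearest to the robot, the one to push towards the printer's back
- cover_skin: the outer, upper plate of the cover, 160 x 249 x 6 mm; origin on the hinge
- cover_liner: the inner side of the cover with its front flange and side edges; origin on the hinge
- new_roll: white roll of labels standing on end left of the printer, 70 mm across, 60 mm high; loose, to be left alone. Origin: centre of its underside
- tape_measure: yellow and black tape measure right of the printer, 62 x 71 x 42 mm; loose, to be left alone. Origin: centre of its underside
- note_pad: salmon-red pad of slips, 70 x 98 x 12 mm; loose, to be left alone. Origin: centre of its underside
- marker: black marker lying flat, 138 mm long; loose, to be left alone. Origin: centre of its underside
- pen_blue: blue pen lying flat on the right, 148 mm long; loose, to be left alone. Origin: centre of its underside

How it is judged:
On the way, in this order (a step that is already met when the one before it is completed fails the run):
1. the sunk release pad is being pressed (value of joint release above 0.003 m), for 0.02 s.
2. the cover has sprung up (value of joint cover above 0.7 rad), for 0.1 s.
At the end, for the whole second after the job is handed in: The cover stands still and fully open, within about 0.15 rad (9 degrees) of its stop, the release pad is back up, and every loose thing is within 15 mm of where it stood (value of joint cover above 1.5 rad and velocity of joint cover between -0.05 and 0.05 rad/s and value of joint release below 0.002 m and distance of each of new_roll, tape_measure, note_pad, marker, pen_blue from where it was at the start of the episode below 0.015 m); the robot touches nothing.
It fails at once if the cover is pinched between the fingers (pressed on its outer and inner side at once) (contact force between the fingers and cover_skin above 1.5 N and contact force between the fingers and cover_liner above 1.5 N).
It fails at once if the cover is forced with more than 40 N (contact force between the fingers and cover_skin above 40 N or contact force between the fingers and cover_liner above 40 N).
It fails at once if a loose thing is lifted or shifted more than 20 mm (distance of any of new_roll, tape_measure, note_pad, marker, pen_blue from where it was at the start of the episode above 0.02 m).
It also fails if it takes over 45 s, if anything falls off the work surface, if the arm or the gripper's body presses on something with over 40 N, if the wrist force passes 120 N, or if a joint passes its speed limit or range.

ROBOT

A 6-joint arm with a two-finger parallel gripper is mounted at the origin on a cart in front of the work surface, level with it; the furniture and walls round the work are solid. World frame = base frame: x ahead of the robot, y to its left, z up, the work surface at z = 0. Lengths are in m, angles in rad, forces in N, time in s.
With the tool pointing down it reaches from about 0.35 to 1 m from the base axis. Payload 7.1 kg.
Tool frame: the origin (TCP) lies at the very end of the fingers, on their centre line; the grasp point (between the pads) lies 19 mm behind it; z points along the fingers, y is the line along which they close (so a half turn about z gives the same grasp; the last joint's range is limited). The gripper opens to 85 mm and grips with 20 to 120 N. Pads are 22 mm wide; open, the fingers measure 114 mm over their backs; the gripper's body (76 mm by 85 mm) begins 54 mm behind the grasp point. The pads swing forward as they close: fully open they stand 13 mm farther back than shut.
Start: joints at [1.171, 0.423, 1.63, -0, 1.089, -0.019], TCP at [0.232, 0.58, 0.231] pointing down, gripper open.
Joint ranges: [-3, 3], [-0.9, 2.11], [0.09, 2.58], [-1.31, 4.45], [0.11, 2.69], [-2.54, 2.54]. Speed limits (rad/s): [2.39, 2.39, 3.01, 3.14, 3.14, 3.14].

INTERFACE

Orientations are given as a unit quaternion [x, y, z, w].
In Python, from cell import monitor, imaging, order gives the robot as it stands.
- The arm moves only by the tool play_rows, never from a script. Its argument "commands" is a list of rows, each a list of 3 entries, a list of its own where there are three numbers: the shift along the tool's x, y, z in mm, then the turn, a rotation vector about the tool's x, y, z in degrees, then the gripper command: -1 is shut, 1 is fully open, values between are in proportion. A call has 1 to 8 rows; each row shifts and turns the commanded pose from where the row before left it, along the tool's axes as they then stand; what a row does not reach is not made up. A row lasts 1/12 s, in which the tool goes at most 41.7 mm and 7.16 degrees, less where a joint would pass 70% of its speed; a pose out of reach is approached as far as the arm can. A call with a gripper value outside its range is refused whole. The fingers move at their own pace and stop on an object; "grip_force" is the grip in N (left out, the last holds). Time passes only in rows, so rows that do not move let the fingers close. It gives the time, the measured TCP pose, the force, the opening and the grip force at its end, in the units of the state.
- monitor.sense(): the state, without advancing time (a new reading comes with each control period).
- imaging.grab_frame(name): name is "side" or "top"; returns a dict with "img" (420x560x3 uint8, red, green, blue), "fx", "fy", "cx", "cy" (pixels), "R" (3x3) and "t" (3): a world point X has camera coordinates R X + t. Camera axes: x right, y down, z forward; pixel columns grow to the right and rows downward; lengths in m; the calibration is good to about 2 mm. A picture is of the moment at which its call begins. There is no depth.
- order.close_job(): hands the job in; it is judged then, once.
The state is a dict: "clock": time; "q": joint angles; "joint_velocities": joint speeds; "effort": joint torques, N m; "ee_pos": TCP position; "tool_rot": TCP orientation; "contact_force": force on the tool from outside, world axes, zero at the start; "torque": the same for the moment, N m; "width": opening from 0.0 (shut) to 1.0 (fully open); "finger_force": force on a finger pad.
Only numpy, scipy, OpenCV 4.12 (cv2) and the standard library are available. Lean on these libraries where they do the work, as an engineer would, in place of code of your own. Each camera call takes 0.05 s, during which the arm holds its last target. There are 200 camera calls.

## Working session

There is one attempt and no reset: what is moved stays moved. The work goes in short steps, Python scripts to look and compute and a tool call to move; the robot and the scene stay as the last step left them, time stands still between calls to the robot, and variables do not carry over. Pictures are saved under pics/ and viewed, at most 10 in all, crops included, and the job is handed in when it is done.

Besides the shell and the picture viewer there is one more tool, called after ">>>" by a JSON object that holds its "api" and its "payload", one argument or row to a line. play_rows: Moves the arm, as the interface text tells. Its arguments: {"type":"object","properties":{"commands":{"type":"array"},"grip_force":{"type":"number"}},"required":["commands"]}

```bash
mkdir -p pics; ls; python3 - <<'E'
from cell import monitor, imaging
import cv2,json
print(monitor.sense())
for n in("top","side"):
    f=imaging.grab_frame(n); cv2.imwrite(f"pics/{n}0.png",f["img"][:,:,::-1])
    print(n,{k:(v.tolist() if hasattr(v,'tolist') else v) for k,v in f.items() if k!="img"})
E
```

```text
pics
{'clock': 0.0, 'q': array([ 1.17099378e+00,  4.23842068e-01,  1.63074648e+00,  2.76189323e-07,
        1.08862390e+00, -1.89969990e-02]), 'joint_velocities': array([ 0.00114673, -0.00066682, -0.00075301, -0.00049497,  0.00084999,
       -0.00021209]), 'effort': array([ 2.44599159e-04, -5.57373977e+01, -2.81753433e+01,  1.22953393e-04,
        7.06262610e-03,  6.48398532e-05]), 'ee_pos': array([0.23203848, 0.57969775, 0.23052276]), 'tool_rot': array([ 1.89254406e-01,  9.81927754e-01, -7.92176437e-04, -1.68474429e-04]), 'contact_force': array([ 0.08097873, -0.26605494,  0.06789473]), 'torque': array([-0.01845627,  0.01517489, -0.04562045]), 'finger_force': 0.0, 'width': 1.0044218117083}
top {'fx': 437.706695917798, 'fy': 437.706695917798, 'cx': 280.59229319085557, 'cy': 209.18030967231235, 'R': [[0.027533801236195407, -0.9995103085517334, 0.014867174859539539], [-0.9943947699398905, -0.028905659389026596, -0.10170302046388781], [0.10208296285707072, -0.011983570173534533, -0.9947037060050685]], 't': [0.12310275504509821, 0.5588172837530587, 1.442235969291162]}
side {'fx': 379.65563746248137, 'fy': 379.65563746248137, 'cx': 281.3994634072405, 'cy': 209.43803414729445, 'R': [[-0.9874996574144786, -0.15740495655077694, 0.008252651666927542], [-0.08119714033313988, 0.46312807209245743, -0.8825641128222039], [0.13509793117589927, -0.8722018507737596, -0.4701196448765149]], 't': [0.5604337222523929, 0.06737298415794624, 1.363490450958986]}
```

View pics/top0.png

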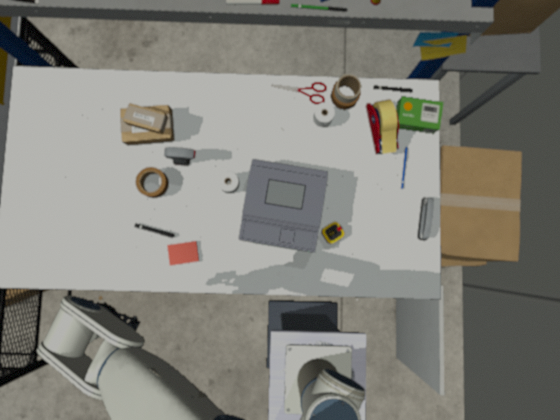

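View pics/side0.png

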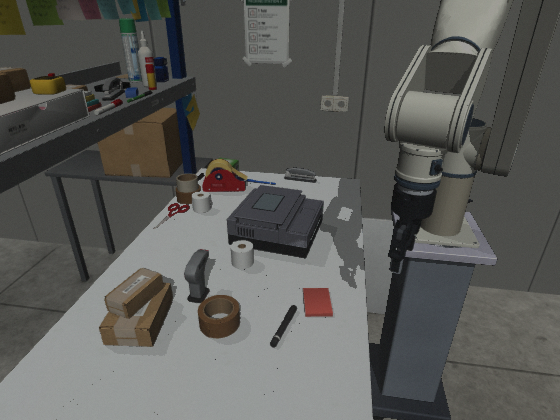

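The top view shows the printer with corners at about (252,160), (328,168), (316,250) and (240,240). Its strip is at the bottom, with a faint square near (287,236). The side view shows it around (278,218). I'll enlarge both with more contrast.

```bash
python3 - <<'E'
import cv2,numpy as np
a=cv2.imread("pics/top0.png")[150:260,230:340]; b=cv2.imread("pics/side0.png")[180:265,220:330]
def e(x,s):
    x=cv2.cvtColor(x,cv2.COLOR_BGR2GRAY).astype(float); x=np.clip((x-x.min())*255/110,0,255).astype('uint8')
    x=cv2.resize(x,None,fx=s,fy=s,interpolation=cv2.INTER_CUBIC); return x
A=e(a,5);B=e(b,3.6) if 0 else e(b,2)
c=np.zeros((550,550+220),'uint8'); c[:,:550]=A; c[:170,550:]=B
cv2.imwrite("pics/crop1.png",c)
E
```

```text
(no output)
```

View pics/crop1.png

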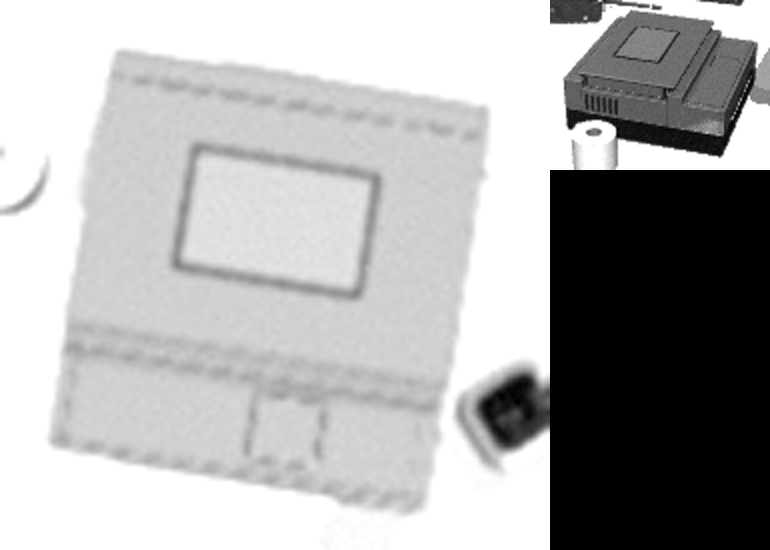

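The enlarged crop shows the pad outline on the strip, spanning crop x 247..323 and y 393..468. Its centre is near top-view pixel (287,236), right of the strip's middle. The side view also shows it. Next I'll convert these pixels to positions.

```bash
cat > h.py <<'E'
import numpy as np
from scipy.spatial.transform import Rotation as Ro
from cell import monitor, imaging
def ray(f,u,v,z):
    R=np.array(f["R"]);t=np.array(f["t"]);C=-R.T@t
    d=R.T@np.array([(u-f["cx"])/f["fx"],(v-f["cy"])/f["fy"],1])
    return C+d*(z-C[2])/d[2]
def proj(f,X):
    c=np.array(f["R"])@X+np.array(f["t"]); return np.array([f["fx"]*c[0]/c[2]+f["cx"],f["fy"]*c[1]/c[2]+f["cy"]])
E
python3 - <<'E'
from h import *
import cv2
f=imaging.grab_frame("top"); g=cv2.imread("pics/top0.png")
cr=lambda x,y:((x+.5)/5-.5+230,(y+.5)/5-.5+150)
P={}
for n,p,z in [("FL",(50,445),.09),("FR",(425,512),.09),("BL",(117,50),.115),("BR",(490,105),.115),
 ("pad",(285,431),.089),("stripL",(68,398),.09),("stripR",(430,455),.09)]:
    P[n]=ray(f,*cr(*p),z); print(n,P[n].round(4))
d=lambda a,b:np.linalg.norm(P[a]-P[b])
print("W",d("FL","FR"),d("BL","BR"),"D",d("FL","BL"),d("FR","BR"))
# silhouette via mask
y=cv2.cvtColor(g,cv2.COLOR_BGR2GRAY); m=np.zeros_like(y); m[150:260,232:335]=(y[150:260,232:335]<125)
cs,_=cv2.findContours(m,cv2.RETR_EXTERNAL,cv2.CHAIN_APPROX_NONE); c=max(cs,key=cv2.contourArea)
b=cv2.boxPoints(cv2.minAreaRect(c)); print(b, cv2.contourArea(c))
# light square window centre/angle not needed; yaw estimates
for a,b2 in[("FR","FL"),("BR","BL")]:
    v=P[b2]-P[a]; print("yaw",np.degrees(np.arctan2(-v[0],v[1])))
for a,b2 in[("FL","BL"),("FR","BR")]:
    v=P[b2]-P[a]; print("yaw",np.degrees(np.arctan2(v[1],v[0])))
E
```

```text
FL [0.4507 0.2677 0.09  ]
FR [0.4148 0.0275 0.09  ]
BL [0.7026 0.2323 0.115 ]
BR [ 0.6742 -0.0066  0.115 ]
pad [0.4638 0.118  0.089 ]
stripL [0.4809 0.2573 0.09  ]
stripR [0.4511 0.025  0.09  ]
W 0.24283125998992008 0.24062971909428985 D 0.25559945005457385 0.26288107900756613
[[236.25354 240.31314]
 [250.60504 157.39319]
 [329.41724 171.03375]
 [315.06573 253.9537 ]] 6304.5
yaw -8.502795609877877
yaw -6.767764535330433
yaw -7.988592330916472
yaw -7.496750575462055
```

>>> {"api": "play_rows", "payload": {
  "commands": [
    [[0,0,0],[0,0,-7.05],-1],
    [[0,0,0],[0,0,-7.05],-1],
    [[-20,-30,0],[0,0,0],-1],
    [[-20,-30,0],[0,0,0],-1],
    [[-20,-30,0],[0,0,0],-1],
    [[-20,-30,5],[0,0,0],-1],
    [[-20,-30,5],[0,0,0],-1],
    [[-20,-30,5],[0,0,0],-1]
  ],
  "grip_force": 20
}}

```text
clock: 0.82
ee_pos: [0.3273, 0.3841, 0.2161]
tool_rot: [0.067, 0.998, 0.0, 0.0]
contact_force: [0.9, 0.0, 0.1]
width: -0.002
finger_force: 0.0
```

>>> {"api": "play_rows", "payload": {
  "commands": [
    [[-20,-30,5],[0,0,0],-1],
    [[-20,-30,5],[0,0,0],-1],
    [[-20,-30,5],[0,0,0],-1],
    [[-20,-30,5],[0,0,0],-1],
    [[-20,-30,5],[0,0,0],-1],
    [[-20,-30,5],[0,0,0],-1],
    [[0,0,0],[0,0,0],-1],
    [[0,0,0],[0,0,0],-1]
  ]
}}

```text
clock: 1.48
ee_pos: [0.4221, 0.1897, 0.186]
tool_rot: [0.069, 0.998, -0.0, -0.0]
contact_force: [-0.2, 0.7, -0.4]
width: -0.001
finger_force: 0.0
```

```bash
cat >> h.py <<'E'
PX=np.array([.991,-.134,0]);PY=np.array([.134,.991,0]);O=np.array([.5715,.1288,0])
def to(target):
    s=monitor.sense();R=Ro.from_quat(s["tool_rot"])
    print("pos",s["ee_pos"].round(4),"F",s["contact_force"].round(1),"clk",round(float(s["clock"]),2),"w",s["width"])
    print("rot y,z",R.as_matrix()[:,1].round(3),R.as_matrix()[:,2].round(3))
    print("shift mm",(R.inv().apply(np.array(target)-s["ee_pos"])*1000).round(1))
E
python3 - <<'E'
from h import *
to([.4645,.117,.13])
E
```

```text
pos [0.4221 0.1897 0.186 ] F [-0.2  0.7 -0.4] clk 1.48 w -0.0005563740087971642
rot y,z [ 0.138  0.99  -0.   ] [-0.001 -0.    -1.   ]
shift mm [-52.1 -66.1  56. ]
```

>>> {"api": "play_rows", "payload": {
  "commands": [
    [[-18,-22,0],[0,0,0],-1],
    [[-18,-22,10],[0,0,0],-1],
    [[-16,-22,10],[0,0,0],-1],
    [[0,0,16],[0,0,0],-1],
    [[0,0,12],[0,0,0],-1],
    [[0,0,0],[0,0,0],-1],
    [[0,0,0],[0,0,0],-1],
    [[0,0,0],[0,0,0],-1]
  ]
}}

```text
clock: 2.15
ee_pos: [0.4645, 0.1199, 0.1389]
tool_rot: [0.067, 0.998, 0.0, 0.0]
contact_force: [0.1, -0.1, -0.1]
width: 0.002
finger_force: 0.0
```

```bash
python3 - <<'E'
from h import *
import cv2
to([.4645,.117,.10])
s=monitor.sense()["ee_pos"]; o=[]
for n in("top","side"):
    f=imaging.grab_frame(n); g=f["img"][:,:,::-1]
    u,v=proj(f,s).round().astype(int); print(n,u,v,proj(f,np.array([.4645,.117,.089])))
    o.append(cv2.resize(g[v-35:v+35,u-50:u+50],(400,280),interpolation=cv2.INTER_CUBIC))
cv2.imwrite("pics/c2.png",np.clip(np.hstack(o).astype(float)*1.6,0,255))
E
```

```text
pos [0.4645 0.1199 0.1389] F [ 0.1 -0.1 -0.1] clk 2.15 w 0.002441839508913269
rot y,z [0.133 0.991 0.   ] [ 0.001  0.    -1.   ]
shift mm [-0.3 -2.9 38.9]
top 286 235 [286.9317534  235.60032151]
side 307 198 [306.28584773 211.00558678][ WARN:0@1.547] global loadsave.cpp:1063 imwrite_ Unsupported depth image for selected encoder is fallbacked to CV_8U.
```

View pics/c2.png

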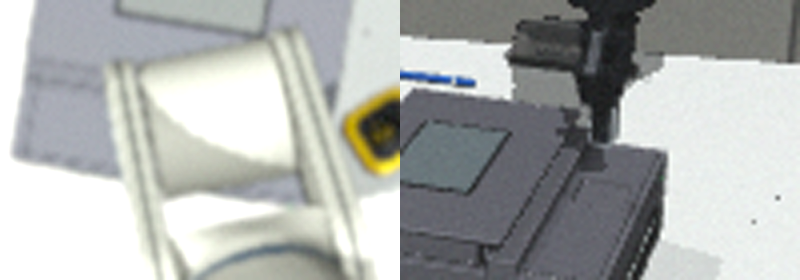

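The fingertip is above the strip at its projected pixel. The side view shows the pad outline near (308,212), within 2 px of the predicted (306,211). I'll descend now.

>>> {"api": "play_rows", "payload": {
  "commands": [
    [[1,-2.5,13],[0,0,0],-1],
    [[0,0,13],[0,0,0],-1],
    [[0,0,12],[0,0,0],-1],
    [[0,0,4],[0,0,0],-1],
    [[0,0,0],[0,0,0],-1],
    [[0,0,0],[0,0,0],-1]
  ]
}}

```text
clock: 2.75
ee_pos: [0.4634, 0.1168, 0.0968]
tool_rot: [0.067, 0.998, 0.0, 0.0]
contact_force: [1.0, 0.3, 0.1]
width: -0.004
finger_force: 0.0
```

>>> {"api": "play_rows", "payload": {
  "commands": [
    [[0,0,2],[0,0,0],-1],
    [[0,0,2],[0,0,0],-1],
    [[0,0,2],[0,0,0],-1],
    [[0,0,0],[0,0,0],-1],
    [[0,0,0],[0,0,0],-1]
  ]
}}

```text
clock: 3.17
ee_pos: [0.4631, 0.1165, 0.0903]
tool_rot: [0.067, 0.998, -0.0, -0.0]
contact_force: [0.4, 0.2, 0.2]
width: -0.0
finger_force: 0.0
```

>>> {"api": "play_rows", "payload": {
  "commands": [
    [[0,0,1],[0,0,0],-1],
    [[0,0,1],[0,0,0],-1],
    [[0,0,0],[0,0,0],-1],
    [[0,0,0],[0,0,0],-1]
  ]
}}

```text
clock: 3.5
ee_pos: [0.463, 0.1165, 0.0882]
tool_rot: [0.067, 0.998, -0.0, -0.0]
contact_force: [-0.4, 0.4, 0.0]
width: -0.0
finger_force: 0.0
```

The tip is at z=0.0882 with no force, so it is inside the sunk opening. I'll press on.

>>> {"api": "play_rows", "payload": {
  "commands": [
    [[0,0,1],[0,0,0],-1],
    [[0,0,1],[0,0,0],-1],
    [[0,0,0],[0,0,0],-1],
    [[0,0,0],[0,0,0],-1]
  ]
}}

```text
clock: 3.83
ee_pos: [0.4631, 0.1165, 0.0864]
tool_rot: [0.067, 0.998, 0.0, 0.0]
contact_force: [-1.3, 0.0, 4.1]
width: 0.002
finger_force: 1.8
```

>>> {"api": "play_rows", "payload": {
  "commands": [
    [[0,0,1],[0,0,0],-1],
    [[0,0,1],[0,0,0],-1],
    [[0,0,1],[0,0,0],-1],
    [[0,0,0],[0,0,0],-1],
    [[0,0,0],[0,0,0],-1]
  ]
}}

```text
clock: 4.25
ee_pos: [0.4631, 0.1165, 0.0833]
tool_rot: [0.067, 0.998, -0.0, -0.0]
contact_force: [-0.5, -0.1, 3.9]
width: 0.001
finger_force: 2.1
```

>>> {"api": "play_rows", "payload": {
  "commands": [
    [[0,0,1],[0,0,0],-1],
    [[0,0,1],[0,0,0],-1],
    [[0,0,0],[0,0,0],-1],
    [[0,0,0],[0,0,0],-1],
    [[0,0,0],[0,0,0],-1]
  ]
}}

```text
clock: 4.67
ee_pos: [0.4631, 0.1165, 0.0814]
tool_rot: [0.067, 0.998, -0.0, 0.0]
contact_force: [-1.1, 0.5, 4.6]
width: -0.005
finger_force: 2.4
```

```bash
python3 - <<'E'
from h import *
import cv2
to(O-.05*PX+[0,0,.185])
f=imaging.grab_frame("side"); g=f["img"][:,:,::-1]
cv2.imwrite("pics/c3.png",cv2.resize(g[110:270,200:360],(560,560)))
E
```

```text
pos [0.4631 0.1165 0.0814] F [-1.1  0.5  4.6] clk 4.67 w -0.005107757860905686
rot y,z [ 0.134  0.991 -0.   ] [ 0. -0. -1.]
shift mm [ -55.8   26.7 -103.6]
```

View pics/c3.png

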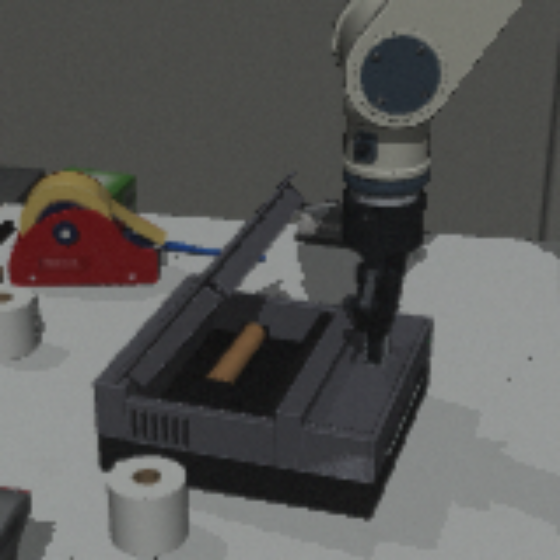

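The cover has sprung up: its edge is at crop (290,185), leaning about 55°, and clear of the gripper. I'll lift off and move in front of the flange.

>>> {"api": "play_rows", "payload": {
  "commands": [
    [[0,0,-10],[0,0,0],-1],
    [[0,5,-20],[0,0,0],-1],
    [[0,5,-20],[0,0,0],-1],
    [[0,5,-20],[0,0,0],-1],
    [[0,5,-20],[0,0,0],-1],
    [[0,5,-18],[0,0,0],-1],
    [[0,0,0],[0,0,0],-1],
    [[0,0,0],[0,0,0],-1]
  ]
}}

```text
clock: 5.38
ee_pos: [0.4668, 0.1416, 0.1903]
tool_rot: [0.067, 0.998, 0.0, 0.001]
contact_force: [0.3, 0.3, 1.0]
width: -0.004
finger_force: 0.0
```

>>> {"api": "play_rows", "payload": {
  "commands": [
    [[-14,0,0],[0,0,0],-1],
    [[-14,0,0],[0,0,0],-1],
    [[-14,0,0],[0,0,0],-1],
    [[-14,0,0],[0,0,0],-1],
    [[0,0,0],[0,0,0],-1],
    [[0,0,0],[0,0,0],-1]
  ]
}}

```text
clock: 5.88
ee_pos: [0.5211, 0.1333, 0.188]
tool_rot: [0.068, 0.998, -0.0, -0.001]
contact_force: [-0.4, 0.4, -0.2]
width: -0.003
finger_force: 0.0
```

```bash
python3 - <<'E'
from h import *
import cv2
to(O+.073*PX+[0,0,.195])
f=imaging.grab_frame("side"); g=f["img"][:,:,::-1]
cv2.imwrite("pics/c4.png",cv2.resize(g[110:270,200:360],(560,560)))
E
```

```text
pos [0.5211 0.1333 0.188 ] F [-0.4  0.4 -0.2] clk 5.88 w -0.0026601222659052774
rot y,z [ 0.135  0.991 -0.001] [-0.003 -0.001 -1.   ]
shift mm [-123.5    2.5   -7.3]
```

View pics/c4.png

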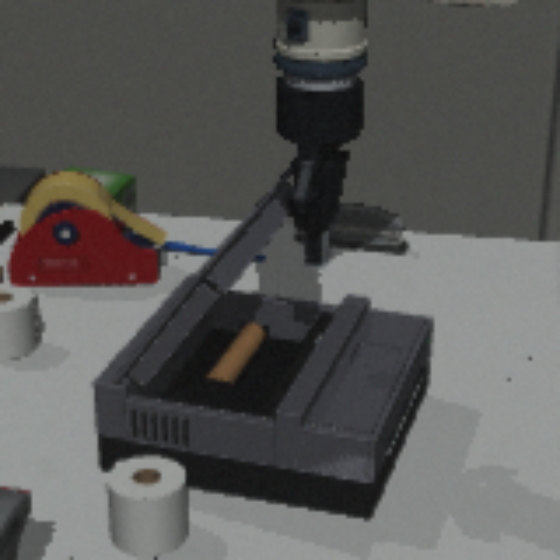

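The cover's edge is just left of the fingers, and the tip is inside the printer's outline below the flange. I'll push in small steps, rising along the flange's arc.

>>> {"api": "play_rows", "payload": {
  "commands": [
    [[-10,0,-2],[0,0,0],-1],
    [[-10,0,-2],[0,0,0],-1],
    [[-8,0,-2],[0,0,0],-1],
    [[-4,0,0],[0,0,0],-1],
    [[-4,0,0],[0,0,0],-1],
    [[0,0,0],[0,0,0],-1],
    [[0,0,0],[0,0,0],-1]
  ]
}}

```text
clock: 6.52
ee_pos: [0.5577, 0.1289, 0.1952]
tool_rot: [0.067, 0.998, -0.0, 0.0]
contact_force: [0.2, 0.4, -0.7]
width: 0.003
finger_force: 0.0
```

>>> {"api": "play_rows", "payload": {
  "commands": [
    [[-4,0,-2],[0,0,0],-1],
    [[-4,0,-3],[0,0,0],-1],
    [[-4,0,-3],[0,0,0],-1],
    [[-4,0,-3],[0,0,0],-1],
    [[0,0,0],[0,0,0],-1]
  ]
}}

```text
clock: 6.93
ee_pos: [0.5751, 0.1267, 0.2073]
tool_rot: [0.067, 0.998, 0.0, 0.001]
contact_force: [0.4, 0.0, 0.3]
width: 0.003
finger_force: 0.1
```

```bash
python3 - <<'E'
from h import *
to(O+.073*PX+[0,0,.229])
E
```

```text
pos [0.5751 0.1267 0.2073] F [0.4 0.  0.3] clk 6.93 w 0.002815945908535382
rot y,z [0.134 0.991 0.001] [ 0.003  0.    -1.   ]
shift mm [-69.2   1.7 -21.5]
```

```bash
python3 - <<'E'
from h import *
import cv2
f=imaging.grab_frame("side"); g=f["img"][:,:,::-1]
print(proj(f,monitor.sense()["ee_pos"]))
cv2.imwrite("pics/c5.png",cv2.resize(g[130:230,220:320],(600,600),interpolation=cv2.INTER_CUBIC))
E
```

```text
[273.59149581 177.66996948]
```

View pics/c5.png

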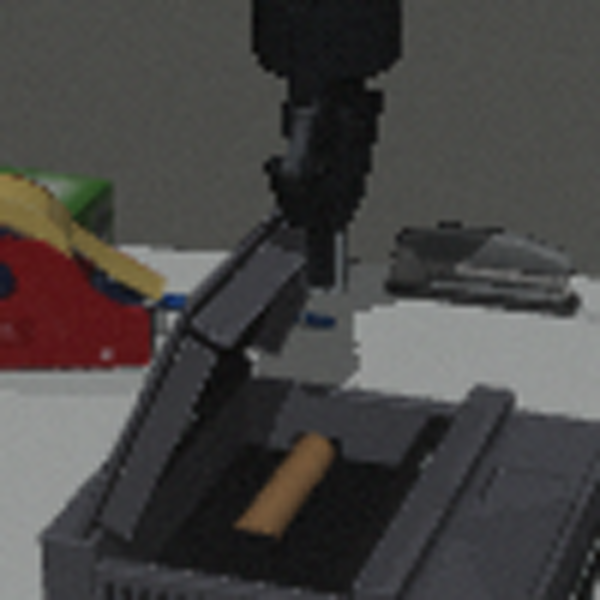

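The cover has followed the finger and is now at about 65°. The fingertip, at crop (322,285), is in front of the flange. I'll keep pushing.

>>> {"api": "play_rows", "payload": {
  "commands": [
    [[-5,0,-3],[0,0,0],-1],
    [[-5,0,-3],[0,0,0],-1],
    [[-5,0,-2],[0,0,0],-1],
    [[-5,0,-2],[0,0,0],-1],
    [[-5,0,-2],[0,0,0],-1],
    [[-5,0,-2],[0,0,0],-1],
    [[0,0,0],[0,0,0],-1]
  ]
}}

```text
clock: 7.57
ee_pos: [0.6047, 0.1226, 0.2208]
tool_rot: [0.067, 0.998, 0.0, 0.001]
contact_force: [0.0, -0.4, -0.1]
width: -0.002
finger_force: 0.0
```

>>> {"api": "play_rows", "payload": {
  "commands": [
    [[-5,0,-2],[0,0,0],-1],
    [[-5,0,-1],[0,0,0],-1],
    [[-5,0,-1],[0,0,0],-1],
    [[-5,0,-1],[0,0,0],-1],
    [[-4,0,0],[0,0,0],-1],
    [[0,0,0],[0,0,0],-1]
  ]
}}

```text
clock: 8.07
ee_pos: [0.6281, 0.1194, 0.2254]
tool_rot: [0.067, 0.998, 0.0, 0.001]
contact_force: [-0.7, -0.9, 0.2]
width: 0.0
finger_force: 0.0
```

```bash
python3 - <<'E'
from h import *
to(O+.073*PX+[0,0,.229])
E
```

```text
pos [0.6281 0.1194 0.2254] F [-0.7 -0.9  0.2] clk 8.07 w 0.00012006190549086316
rot y,z [0.135 0.991 0.   ] [ 0.001  0.    -1.   ]
shift mm [-15.7   1.7  -3.5]
```

>>> {"api": "play_rows", "payload": {
  "commands": [
    [[-4,0,-1],[0,0,0],-1],
    [[-4,0,-1],[0,0,0],-1],
    [[-4,0,-1],[0,0,0],-1],
    [[0,0,0],[0,0,0],-1]
  ]
}}

```text
clock: 8.4
ee_pos: [0.6398, 0.1178, 0.2286]
tool_rot: [0.067, 0.998, 0.0, 0.0]
contact_force: [0.0, 0.1, 0.6]
width: 0.002
finger_force: 0.0
```

>>> {"api": "play_rows", "payload": {
  "commands": [
    [[-2,0,0],[0,0,0],-1],
    [[-1,0,0],[0,0,0],-1],
    [[0,0,0],[0,0,0],-1]
  ]
}}

```text
clock: 8.65
ee_pos: [0.6417, 0.1176, 0.2284]
tool_rot: [0.067, 0.998, 0.0, -0.0]
contact_force: [-0.8, 1.0, 1.3]
width: 0.002
finger_force: 0.9
```

```bash
python3 - <<'E'
from h import *
import cv2
to(O+.073*PX+[0,0,.229])
f=imaging.grab_frame("side"); g=f["img"][:,:,::-1]
cv2.imwrite("pics/c6.png",cv2.resize(g[130:230,210:310],(600,600),interpolation=cv2.INTER_CUBIC))
E
```

```text
pos [0.6417 0.1176 0.2284] F [-0.8  1.   1.3] clk 8.65 w 0.0019183237754776896
rot y,z [ 0.134  0.991 -0.   ] [-0.  0. -1.]
shift mm [-1.9  1.7 -0.6]
```

View pics/c6.png

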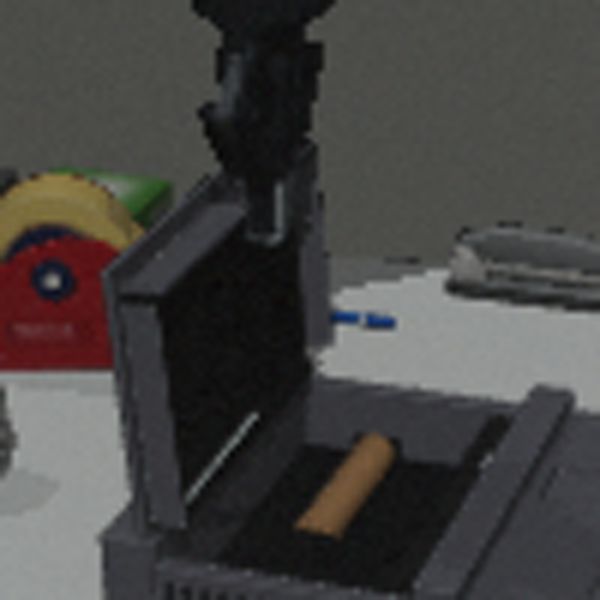

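The cover now stands nearly upright, with the fingertip at crop (265,240) against the flange. I'll push on until I feel the stop.

>>> {"api": "play_rows", "payload": {
  "commands": [
    [[-2,0,0],[0,0,0],-1],
    [[-2,0,0],[0,0,0],-1],
    [[0,0,0],[0,0,0],-1]
  ]
}}

```text
clock: 8.95
ee_pos: [0.6421, 0.1175, 0.2284]
tool_rot: [0.067, 0.998, -0.0, -0.004]
contact_force: [-17.5, 1.7, 11.8]
width: 0.001
finger_force: 8.5
```

>>> {"api": "play_rows", "payload": {
  "commands": [
    [[-2,0,0],[0,0,0],-1],
    [[-1,0,0],[0,0,0],-1],
    [[0,0,0],[0,0,0],-1]
  ]
}}

```text
clock: 9.2
ee_pos: [0.6424, 0.1175, 0.2283]
tool_rot: [0.067, 0.998, -0.0, -0.007]
contact_force: [-27.5, 3.9, 17.8]
width: -0.003
finger_force: 13.9
```

The stop is firm, so I'll retreat straight away.

>>> {"api": "play_rows", "payload": {
  "commands": [
    [[4,0,0],[0,0,0],-1],
    [[6,0,0],[0,0,0],-1],
    [[12,0,0],[0,0,0],-1],
    [[20,0,0],[0,0,0],-1],
    [[25,0,0],[0,0,0],-1],
    [[25,0,0],[0,0,0],-1],
    [[0,0,0],[0,0,0],-1],
    [[0,0,0],[0,0,0],-1]
  ]
}}

```text
clock: 9.87
ee_pos: [0.5573, 0.1291, 0.2287]
tool_rot: [0.067, 0.998, 0.0, 0.001]
contact_force: [-0.6, -0.3, 0.3]
width: -0.001
finger_force: 0.0
```

```bash
python3 - <<'E'
from h import *
import cv2
to(O+.073*PX+[0,0,.229])
f=imaging.grab_frame("side"); g=f["img"][:,:,::-1]
cv2.imwrite("pics/c7.png",cv2.resize(g[110:310,200:360],(560,600),interpolation=cv2.INTER_CUBIC))
# expected position of the flange edge ends / skin corner at 1.65
H=O+.09*PX
for th in(1.45,1.65):
    a=th-np.arctan2(17,136); r=.1371
    for y in(.115,-.115): print(th,((proj(f,H-r*np.cos(a)*PX+y*PY+[0,0,.106+r*np.sin(a)])-[200,110])*[3.5,3]).round())
E
```

```text
pos [0.5573 0.1291 0.2287] F [-0.6 -0.3  0.3] clk 9.87 w -0.0013417186693502612
rot y,z [0.134 0.991 0.   ] [ 0.001  0.    -1.   ]
shift mm [-87.1   1.6  -0.2]
1.45 [156. 211.]
1.45 [241. 135.]
1.65 [127. 204.]
1.65 [216. 130.]
```

View pics/c7.png

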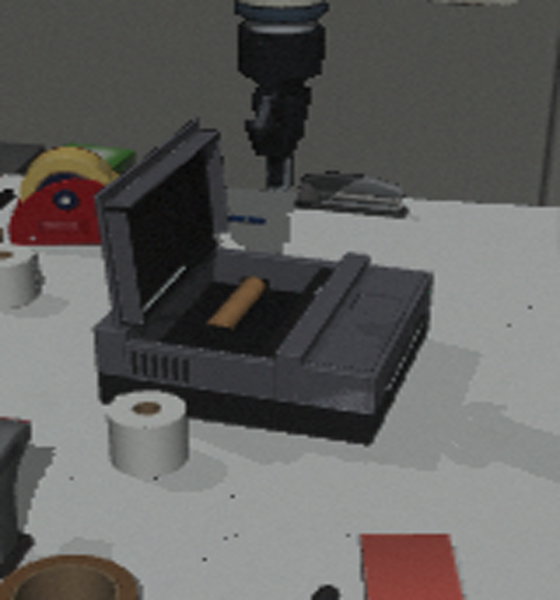

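The cover stands past upright. The ends of its flange edge are at crop (127,208) and (217,130), matching the predicted stop position. The roll and pad haven't moved, and the arm touches nothing.

```bash
python3 -c "
from cell import order
print(order.close_job())"
```

```text
the job is handed in; nothing more can be done
None
```

I handed the job in at about 10 s: pressing the pad 28 mm right of the strip's middle sprang the cover, I pushed it to its stop (about 33 N at the last step, under the 40 N limit), and nothing loose appeared moved, though close_job() gave no verdict.

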